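Swing a tube rack home into its spring dock

ROBOT

A 7-joint arm with a two-finger parallel gripper is mounted at the origin on a cart in front of the work surface, level with it; the furniture and walls round the work are solid. World frame = base frame: x ahead of the robot, y to its left, z up, the work surface at z = 0. Lengths are in m, angles in rad, forces in N, time in s.
With the tool pointing down it reaches from about 0.4 to 0.9 m from the base axis. Payload 5.5 kg.
Tool frame: the origin (TCP) lies midway between the tips of the shut fingers; the grasp point (between the pads) lies 19 mm behind it (manip.grip_depth is the distance from the TCP to the grasp point, in m); z points along the fingers, y is the line along which they close (so a half turn about z gives the same grasp; the last joint's range is limited). The gripper opens to 92 mm and grips with 3 to 60 N. Pads are 19 mm wide; open, the fingers measure 130 mm over their backs; the gripper's body (75 mm by 190 mm) begins 47 mm behind the grasp point.
Start: joints at [-0.857, 0.501, -0.427, 1.55, 0.221, 1.138, -0.21], TCP at [0.283, 0.585, 0.227] pointing down, gripper open.
Joint ranges: [-2.88, 2.88], [-0.31, 2.03], [-1.54, 1.56], [0.2, 2.42], [-1.41, 4.55], [0.19, 2.02], [-2.57, 2.57]. Speed limits (rad/s): [2.57, 2.57, 3.14, 3.14, 3.14, 3.14, 3.14].

INTERFACE

Orientations are given as a unit quaternion [x, y, z, w].
In Python, from bench import manip, effector, viewer gives the robot as it stands. Calls block until the motion is done:
- manip.move_pose(position, orientation): joint-space move of the TCP to a pose.
- manip.servo_line(position, ori=None, vel=0.15): straight line of the TCP; ori=None keeps the orientation; vel is the mean speed in m/s.
- manip.movej(angles): joint-space move.
- effector.open_jaws() and effector.close(f_grip=None): open the fingers fully, or close them until they stop; f_grip is the grip in N (None keeps the last).
- manip.sleep(seconds).
- manip.solve_ik(position, orientation): joint angles nearest the present ones, or None.
- viewer.get_image(name): name is "scene" or "top" or "wrist"; returns the picture (384x512x3 uint8, red, green, blue); there is no depth.
- viewer.get_calibration(name): a dict with "vfov" (degrees; the focal length in pixels is half the picture's height over the tangent of half this angle, whatever the lens; pixels are square), "cx", "cy" (the principal point, pixels), "dist_coeffs" ([k1, k2, p1, p2, k3] as OpenCV has them; the pictures are not rectified), "eye" and "attitude" of the camera in the world. Camera axes: x right, y down, z forward; pixel columns grow to the right and rows downward; lengths in m; the calibration is good to about 2 mm. A picture is of the moment at which its call begins: read the wrist's pose just before it. get_calibration takes no time and is no camera call; for the wrist camera it gives the pose at the moment of the call.
A pose or a line that the arm cannot do raises manip.PlanningError and nothing moves.
- manip.hand_in(): hands the job in; it is judged then, once.
Readings, each from a call of its own:
- manip.current_clock(): time.
- manip.current_q(): joint angles.
- manip.current_joint_velocities(): joint speeds.
- manip.current_tau(): joint torques, N m.
- manip.current_tool_pos(): TCP position.
- manip.current_tcp_rot(): TCP orientation.
- manip.current_force(): force on the tool from outside, world axes, zero at the start.
- manip.current_wrist_torque(): the same for the moment, N m.
- manip.current_finger_gap(): finger opening in m.
- manip.current_gripper_force(): force on a finger pad.
Only numpy, scipy, OpenCV 4.12 (cv2) and the standard library are available. Lean on these libraries where they do the work, as an engineer would, in place of code of your own. Each camera call takes 0.05 s, during which the arm holds its last target. There are 200 camera calls.

TASK

The long white tube rack lies skewed in front of its dock. Slide it lengthwise until the front corner of its left-hand end stands against the end stop, tucked in behind the short lip; then, with that end staying there, push sideways close to the other end and swing the rack past the sprung bevelled shoe until it meets the back stop. The back stop is adjustable and its exact setting is unknown: feel for it, settle the rack with one steady press of about 10 N (never 20 N or more on the rack), then let go, leaving the rack upright in the dock and everything else where it is.

Things in the scene. Friction and masses are not known exactly. Their poses are not given: they have to be found in the camera images.
- rack: White test-tube rack with capped tubes, loose; 74 (its x) x 200 (its y) x 62 mm high, tubes to 94 mm; about 0.4 kg (2 to 4 N to slide). Too wide to grasp: push its walls, 10 to 50 mm above the bench. Origin: centre of underside. +y end = heel end, goes to the end stop; -y end = far end. -x long side = front; +x long side = back, goes to fence and back stop.
- rack_heel_front (a point): Bottom corner of the rack, heel end, front side (rack x -37, y +100 mm): the corner that goes into the pocket and is the pivot
- rack_heel_back (a point): Bottom corner of the rack, heel end, back side (rack x +37, y +100 mm)
- rack_far_back (a point): Bottom corner of the rack, far end, back side (rack x +37, y -100 mm)
- dock: Plain aluminium rack dock screwed to the bench, immovable, turned up to 0.15 rad; no floor plate. Origin on the bench at the inside corner of heel fence and end stop. Its x points through the fence (away from the robot), its y out through the end stop. End stop: 40 mm high, face at dock y = 0, from x = -89 to +30 mm. The docked rack covers roughly dock x = -80 to 0, y = 0 to -200 mm.
- fence_end (a point): Top end of the short heel fence's face. Fence: upright bar 40 mm high, 8 mm thick, face at dock x = 0, from dock y = 0 to -60 mm (this point). Further along, at dock y = -145 to -175 mm, stands the back stop: a 40 mm high aluminium block with a rubber face. It is rigid but set anywhere from 11 mm in front of to 2 mm behind the fence's line (dock x -11 to +2 mm), and is not measured
- lip_tip (a point): Top centre of the lip's round end (dock x = -83.5, y = -6 mm). Lip: short wall 12 mm thick, 40 mm high, running 12 mm from the end stop towards dock -y; its inner face is at dock x = -77.5 mm, so the pocket between lip and fence is 77.5 mm wide and the heel has 3.5 mm of play
- housing (a point): Top centre of the shoe's black housing, 38 mm high, dock x = -70 to -20, y = -246 to -282 mm, with a low foot to y = -304 mm
- pocket (a point): Point on the bench at dock x = -74, y = 0 mm: about where the rack's heel_front corner is when docked (3.5 mm inside the lip)
- shoe (a joint): Travel of the sprung shoe, m: 0 = fully out, up to 0.022 pushed back along dock -y. Spring 1 N when out plus 0.08 N per mm. The far end's back corner of the swinging rack meets the bevel about 0.3 rad before parallel and pushes the shoe back (about 10 mm at 0.12 rad, 3 to 10 N of push); then it comes out again: 3 to 8 mm with the rack docked, clamping it endwise.
- shoe_nose (a point): Foremost point of the steel shoe's round nose, 24 mm above the bench; when out at dock x = -28, y = -197 mm; moves with the shoe. From the nose a flat bevel runs back towards the robot side, to a point 44 mm further in dock -x and 20 mm further in dock -y. Shoe 12 to 36 mm above the bench
- tip_box: Clear pipette-tip box, 98x119x100 mm; leave alone. Origin under its centre.
- amber_bottle: Brown screw-cap bottle, 48 mm wide, 108 mm high; leave alone. Origin under its centre.
- beaker: Small glass beaker behind the dock, 55 mm wide, 69 mm high; leave alone. Origin under its centre.
- steel_dish: Flat steel dish, 87 mm wide, 18 mm high; leave alone. Origin under its centre.
- pen: Marker pen lying on the bench, 138 mm long, 14 mm thick; leave alone. Origin under its centre.
- dropper: Dropper bottle behind the dock, 31 mm wide, 76 mm high; leave alone. Origin under its centre.
- foil_beaker: Foil-covered beaker, 75 mm wide, 85 mm high; leave alone. Origin under its centre.

How it is judged:
By the outcome, as a careful person would: the job done as asked, in the order asked, and still so for the second after the job is handed in, with the robot touching nothing.
It also fails if it takes over 72 s, if anything falls off the work surface, if the arm or the gripper's body presses on something with over 40 N, if the wrist force passes 120 N, or if a joint passes its speed limit or range.

## Working session

There is one attempt and no reset: what is moved stays moved. The work goes in short steps, each a Python script; the robot and the scene stay as the last script left them, time stands still between calls to the robot, and variables do not carry over. Pictures are saved under pics/ and viewed, at most 10 in all, crops included, and the job is handed in when it is done.

```bash
ls; mkdir -p pics; python3 - <<'E'
from bench import manip, effector, viewer
import cv2,json
for n in("scene","top","wrist"):
    im=viewer.get_image(n);cv2.imwrite(f"pics/{n}0.png",im[:,:,::-1]);print(n,viewer.get_calibration(n))
print(manip.current_tool_pos(),manip.current_tcp_rot(),manip.current_clock(),manip.current_force())
E
```

```text
pics
scene {'vfov': 43.13234765327863, 'cx': 257.98574720766726, 'cy': 191.42072345906223, 'dist_coeffs': array([-0.10755832,  0.        ,  0.        ,  0.        ,  0.        ]), 'eye': array([-0.4749179 ,  0.70231062,  0.91098494]), 'attitude': array([-0.41910452,  0.78002474, -0.41197758,  0.21491227])}
top {'vfov': 43.19136556172099, 'cx': 255.024786101436, 'cy': 187.7558834768345, 'dist_coeffs': array([-0.19343358,  0.        ,  0.        ,  0.        ,  0.        ]), 'eye': array([0.35490916, 0.01873146, 1.18723233]), 'attitude': array([ 0.71065001, -0.69809045,  0.05951927, -0.06406047])}
wrist {'vfov': 62.90409559495907, 'cx': 258.2171929725332, 'cy': 189.11318476891918, 'dist_coeffs': array([-0.06561682,  0.        ,  0.        ,  0.        ,  0.        ]), 'eye': array([0.20976978, 0.61980283, 0.38309892]), 'attitude': array([0.83704642, 0.52556424, 0.07986798, 0.12944742])}
[0.28295    0.58458706 0.22590087] [ 2.23461468e-01  9.74712466e-01 -7.26403018e-04 -2.29079729e-04] 0.15 [0.04900764 0.42653767 0.0422759 ]
```

View pics/top0.png

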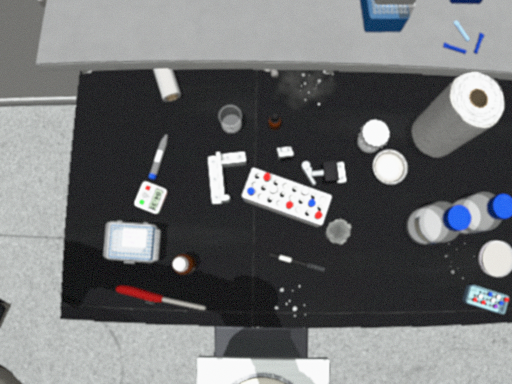

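View pics/scene0.png

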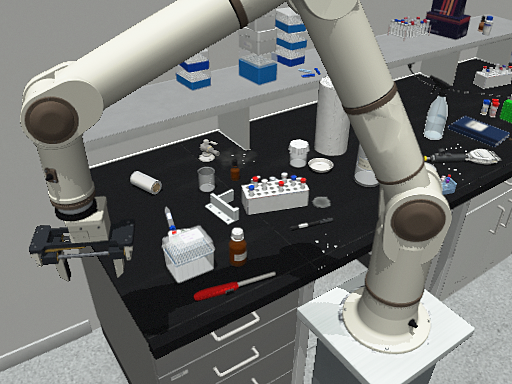

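Top view: rack about (288,195), end stop (217,178), fence (232,158), back stop (285,152), shoe (310,172), housing (335,173), dish (338,232), pen (300,263). A closer crop follows.

```bash
cat > h.py <<'E'
import numpy as np,cv2
from scipy.spatial.transform import Rotation as R
from bench import manip, effector, viewer
def K(c,h=384):
    f=h/2/np.tan(np.radians(c["vfov"])/2);return np.array([[f,0,c["cx"]],[0,f,c["cy"]],[0,0,1]])
def ray(c,uv,z):
    p=cv2.undistortPoints(np.array(uv,float).reshape(-1,1,2),K(c),c["dist_coeffs"])[:,0]
    d=R.from_quat(c["attitude"]).apply(np.c_[p,np.ones(len(p))]);e=c["eye"]
    return e+d*((z-e[2])/d[:,2])[:,None]
def proj(c,P):
    r=R.from_quat(c["attitude"]).inv();P=r.apply(np.asarray(P,float)-c["eye"])
    return cv2.projectPoints(P,np.zeros(3),np.zeros(3),K(c),c["dist_coeffs"])[0][:,0]
def crop(im,x0,y0,x1,y1,s,name):
    cv2.imwrite(name,cv2.resize(im[y0:y1,x0:x1,::-1],None,fx=s,fy=s,interpolation=cv2.INTER_CUBIC))
E
python3 - <<'E'
from h import *
im=cv2.imread("pics/top0.png")[:,:,::-1]
crop(im,195,135,360,255,4.8,"pics/c1.png")
c=viewer.get_calibration("top")
for n,uv,z in(("endstop",(217,178),.04),("fence",(245,158),.04),("housing",(335,173),.038),("rack",(288,195),.062),("dish",(338,232),.018),("pen",(300,263),.014)):
    print(n,ray(c,uv,z)[0].round(3))
E
```

```text
endstop [0.58 0.12 0.04]
fence [0.631 0.054 0.04 ]
housing [ 0.598 -0.166  0.038]
rack [ 0.538 -0.05   0.062]
dish [ 0.456 -0.175  0.018]
pen [ 0.38  -0.083  0.014]
```

View pics/c1.png

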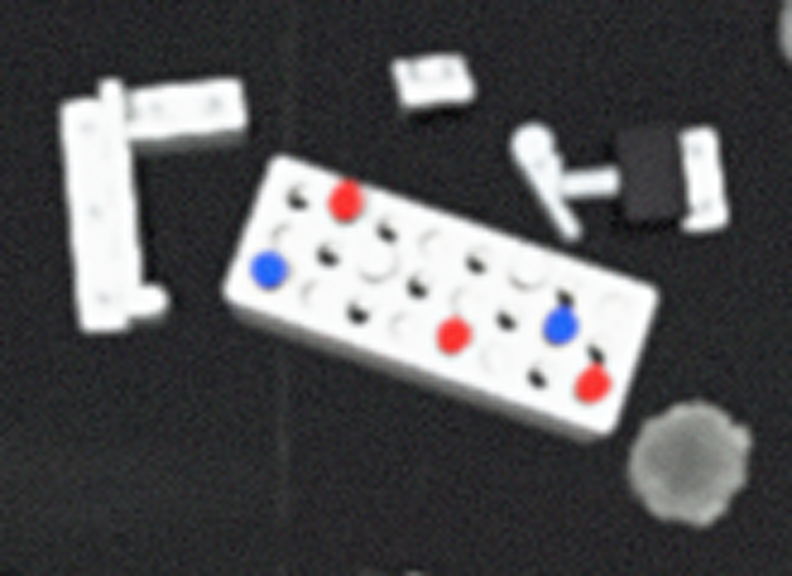

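The crop shows rack top corners at (280,157), (658,292), (605,432) and (225,297). The lip tip is at (150,303), the shoe nose at (532,135) and an unlisted flat grey thing at (690,463). Next is a look from the wrist camera above.

```bash
cat >> h.py <<'E'
def ori(fwd,tilt=0.):
    """tool x along horizontal world heading fwd (rad), tip leaning forward by tilt"""
    return (R.from_euler('z',fwd)*R.from_euler('y',-tilt)*R.from_euler('x',np.pi)).as_quat()
E
python3 - <<'E'
from h import *
print(R.from_quat(ori(0,.2)).as_matrix().round(2))
c=viewer.get_calibration("wrist")
T=R.from_quat(manip.current_tcp_rot());p=np.array(manip.current_tool_pos())
off=T.inv().apply(c["eye"]-p);print("off",off.round(3),(T.inv()*R.from_quat(c["attitude"])).as_matrix().round(2))
q=ori(0)
q0=manip.current_q()
for yaw in(0,np.pi/2,np.pi,-np.pi/2):
    q=ori(yaw);tgt=np.array([.55,-.02,.43])-R.from_quat(q).apply(off)
    s=manip.solve_ik(tgt,q);print(yaw,tgt.round(3),None if s is None else np.round(s,2))
q=ori(0);tgt=np.array([.55,-.03,.43])-R.from_quat(q).apply(off)
effector.close(10)
manip.move_pose(tgt,q)
c=viewer.get_calibration("wrist");im=viewer.get_image("wrist")
np.save("w1.npy",dict(c),allow_pickle=True);cv2.imwrite("pics/w1raw.png",im[:,:,::-1])
cv2.imwrite("pics/w1.png",cv2.resize(im[:,:,::-1],(800,600),interpolation=cv2.INTER_CUBIC))
print(manip.current_clock(),c["eye"],manip.current_finger_gap(),manip.current_force())
E
```

```text
[[ 0.98 -0.    0.2 ]
 [-0.   -1.   -0.  ]
 [ 0.2   0.   -0.98]]
off [ 0.081 -0.    -0.157] [[ 0.   -0.95 -0.3 ]
 [ 1.    0.   -0.  ]
 [ 0.   -0.3   0.95]]
0 [ 0.469 -0.02   0.273] [-0.23  0.09  0.23  1.95 -0.02  1.1  -1.56]
1.5707963267948966 [ 0.55  -0.101  0.273] [ 0.02  0.26  0.14  1.75 -0.04  1.14  0.17]
3.141592653589793 [ 0.631 -0.02   0.273] [ 0.14  0.4  -0.2   1.55  0.09  1.19  1.49]
-1.5707963267948966 [0.55  0.061 0.273] [ 0.78  0.57 -1.29  1.73  0.57  1.29  2.5 ]
3.9333 [ 0.55084072 -0.02975379  0.42989189] 0.000481043342753316 [ 0.63315144  0.09308945 -0.33771537]
```

View pics/w1.png

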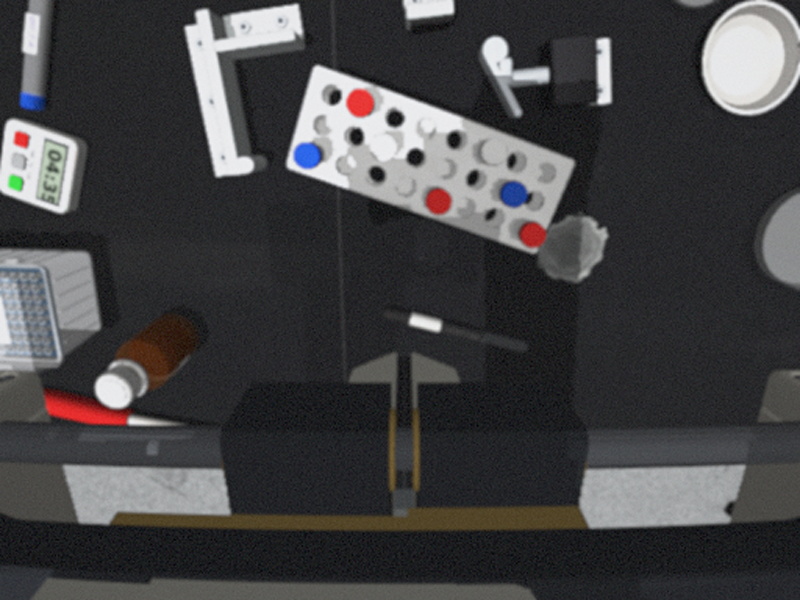

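The wrist view shows the end stop from (205,20) to (230,170), the lip tip at about (250,163) and the fence end at (302,45). Rack top corners are at (317,66), (574,160), (533,253) and (288,165), and the grey thing is at (572,248). I'll zoom in for sharper corners and check the grey thing's height across two views.

```bash
python3 - <<'E'
from h import *
im=cv2.imread("pics/w1raw.png")[:,:,::-1]
crop(im,110,0,400,190,2.75,"pics/c2.png")
c=np.load("w1.npy",allow_pickle=True).item();t=viewer.get_calibration("top")
def tri(ut,uw):
    best=min(np.arange(0,.12,.002),key=lambda z:np.linalg.norm(ray(t,ut,z)-ray(c,uw,z)))
    return ray(t,ut,best)[0].round(4),ray(c,uw,best)[0].round(4)
S=lambda u:np.array(u)/1.5625
C=lambda u:np.array(u)/4.8+[195,135]
print("grey",tri((338.7,231.5),S((572,248))))
for n,a,b in(("rack farback",(658,292),(574,160)),("rack heelback",(280,157),(317,66)),("heelfront",(225,297),(288,165)),("red",(345,200),(361,102)),("nose",(532,138),(495,48)),("housing",(648,172),(579,70))):
    print(n,tri(C(a),S(b)))
E
```

```text
grey (array([ 0.4589, -0.1797,  0.    ]), array([ 0.4605, -0.1819,  0.    ]))
rack farback (array([ 0.5379, -0.1546,  0.06  ]), array([ 0.5392, -0.1557,  0.06  ]))
rack heelback (array([0.6047, 0.0329, 0.05  ]), array([0.6037, 0.0322, 0.05  ]))
heelfront (array([0.5343, 0.0589, 0.044 ]), array([0.5338, 0.0585, 0.044 ]))
red (array([5.781e-01, 5.000e-04, 7.600e-02]), array([ 0.577 , -0.0011,  0.076 ]))
nose (array([ 0.6126, -0.0915,  0.068 ]), array([ 0.6131, -0.092 ,  0.068 ]))
housing (array([ 0.5961, -0.1487,  0.07  ]), array([ 0.5999, -0.1503,  0.07  ]))
```

View pics/c2.png

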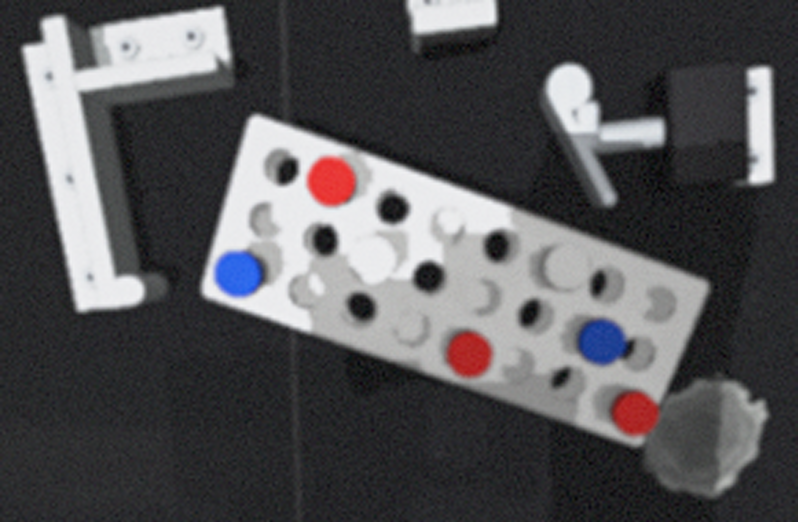

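```bash
cat >> h.py <<'E'
C2=lambda u:(np.array(u,float)+.5)/2.75+[110,0]-.5
E
python3 - <<'E'
from h import *
c=np.load("w1.npy",allow_pickle=True).item()
n=np.linalg.norm
g=lambda u,z:ray(c,C2(u),z)[:,:2]
rk=g([(202,293),(252,115),(710,287),(638,447)],.062);print("rack",rk.round(4).tolist(),[round(n(rk[i]-rk[(i+1)%4]),4) for i in range(4)])
O,F,L,E1=g([(84,92),(218,72),(131,290),(112,278)],.04);print("O",O,"F",F,"L",L)
yd=O-F;print("fence len",n(yd),"yaw fence",np.arctan2(yd[0],yd[1]))   # dock y axis -> tilt from world y
e=O-E1;print("endstop yaw",np.arctan2(-e[1],e[0]),n(e))
nz=ray(c,C2((570,85)),.036)[0,:2];hz=ray(c,C2((708,125)),.038)[0,:2];print("nose",nz,"housing",hz)
for nm,th in(("fence",np.arctan2(-yd[0],yd[1])),("endstop",np.arctan2(e[1],e[0]))):
    M=np.array([[np.cos(th),np.sin(th)],[-np.sin(th),np.cos(th)]])
    print(nm,th,"lip",M@(L-O),"F",M@(F-O),"nose",M@(nz-O),"hous",M@(hz-O),"rack",[(M@(r-O)).round(4).tolist() for r in rk])
E
```

```text
rack [[0.5339, 0.0558], [0.6028, 0.032], [0.5375, -0.1557], [0.469, -0.1307]] [np.float64(0.0729), np.float64(0.1988), np.float64(0.0729), np.float64(0.1974)]
O [0.61596759 0.10615797] F [0.62282098 0.04917113] L [0.5344161  0.09239881]
fence len 0.0573974673589955 yaw fence -0.11968790086215701
endstop yaw -0.074589803438461 0.07653355377854353
nose [ 0.61879486 -0.09764868] housing [ 0.60383508 -0.15697921]
fence 0.11968790086215701 lip [-0.08261094 -0.00392329] F [-6.82506725e-19 -5.73974674e-02] nose [-0.02152795 -0.2026862 ] hous [-0.04346491 -0.25980604] rack [[-0.0875, -0.0402], [-0.0219, -0.0721], [-0.1092, -0.2507], [-0.1741, -0.2176]]
endstop 0.074589803438461 lip [-0.08235007 -0.00764363] F [ 0.00258764 -0.05733911] nose [-0.0123684  -0.20345066] hous [-0.03170793 -0.2615014 ] rack [[-0.0856, -0.0441], [-0.0187, -0.073], [-0.0978, -0.2553], [-0.1642, -0.2252]]
```

```bash
cat > fit.py <<'E'
from h import *
D=np.array([[0,0],[0,-.06],[-.0835,-.006],[-.045,-.264]])
def fit(W,D):
    a=W-W.mean(0);b=D-D.mean(0);H=b.T@a;th=np.arctan2(H[0,1]-H[1,0],H[0,0]+H[1,1])
    M=np.array([[np.cos(th),-np.sin(th)],[np.sin(th),np.cos(th)]]);t=W.mean(0)-M@D.mean(0);return th,M,t
if __name__=="__main__":
    c=np.load("w1.npy",allow_pickle=True).item()
    W=np.vstack([ray(c,C2([(84,92),(218,72),(131,290)]),.04),ray(c,C2((708,125)),.038)])[:,:2]
    rk=ray(c,C2([(202,293),(252,115),(710,287),(638,447)]),.062)[:,:2]
    RK=np.array([[-.037,.1],[.037,.1],[.037,-.1],[-.037,-.1]])
    th,M,t=fit(W,D);print("dock",th,t,"res mm",((W-(D@M.T+t))*1e3).round(1).tolist())
    tr,Mr,tt=fit(rk,RK);print("rack",tr,tt,"res",((rk-(RK@Mr.T+tt))*1e3).round(1).tolist())
    for n,p in(("pocket",[-.074,0]),):print(n,M@p+t)
    print("rack in dock: a",tr-th,((RK@Mr.T+tt-t)@M).round(4).tolist())
    np.savez("est.npz",th=th,M=M,t=t,tr=tr,Mr=Mr,tt=tt)
    # overlay
    im=cv2.imread("pics/w1raw.png");im=cv2.resize(im[:190,110:400],None,fx=2.75,fy=2.75,interpolation=cv2.INTER_CUBIC)
    def dr(P,z,col):
        u=proj(c,np.c_[P,np.full(len(P),z)]);u=(u+.5-[110,0])*2.75-.5
        cv2.polylines(im,[np.round(u).astype(int)],False,col,1)
    dr(np.array([[0,-.06],[0,0],[-.0775,0],[-.0775,-.006]])@M.T+t,.04,(0,255,0))
    dr(np.array([[-.028,-.197],[-.072,-.217]])@M.T+t,.036,(0,255,0))
    dr(np.array([[-.07,-.246],[-.02,-.246],[-.02,-.282],[-.07,-.282],[-.07,-.246]])@M.T+t,.038,(0,255,0))
    dr(RK[[0,1,2,3,0]]@Mr.T+tt,.062,(0,0,255));dr(RK[[0,1,2,3,0]]@Mr.T+tt,0,(255,0,255))
    cv2.imwrite("pics/ov1.png",im)
E
python3 fit.py
```

```text
dock 0.12233891075356981 [0.61607703 0.10849091] res mm [[-0.1, -2.3], [-0.6, 0.2], [0.5, 0.1], [0.2, 2.0]]
rack -0.3357605246609675 [ 0.53580617 -0.04967572] res [[0.1, -1.2], [-0.9, -0.6], [-0.3, 0.5], [1.1, 1.2]]
pocket [0.54263011 0.09946039]
rack in dock: a -0.45809943541453735 [[-0.0879, -0.0411], [-0.0216, -0.0739], [-0.11, -0.2532], [-0.1764, -0.2205]]
```

View pics/ov1.png

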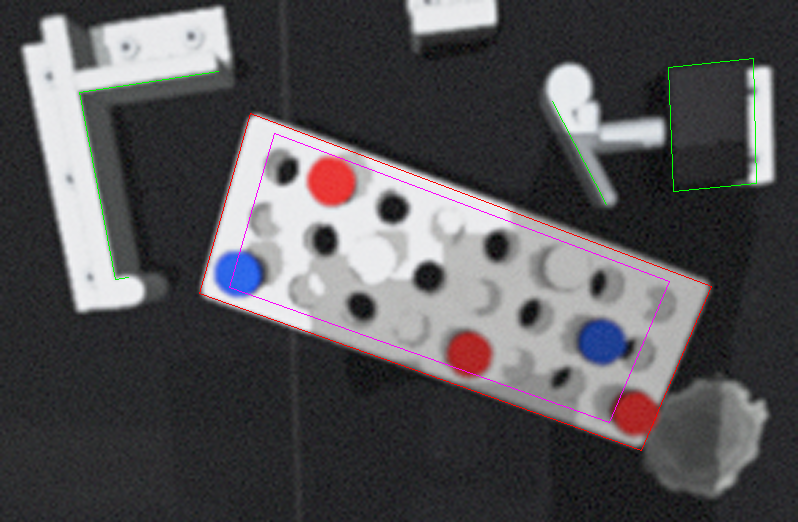

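Overlay fits the walls well: dock yaw 0.122, rack skewed 0.458 rad from the dock, and the grey thing is flat on the bench. Next I approach behind the far end and push lengthwise, feeling the force.

```bash
cat >> h.py <<'E'
def force(n=4):
    f=[]
    for _ in range(n): f.append(manip.current_force());manip.sleep(.01)
    return np.mean(f,0)
E
cat > p1.py <<'E'
from h import *
e=np.load("est.npz");th,M,t,tr,Mr,tt=[e[k] for k in("th","M","t","tr","Mr","tt")]
q=ori(tr+np.pi/2,.2);Z=.033
ry=Mr@[0,1]
face=tt+Mr@[0.,-.1]
st=face-ry*(.0095+.022)
print("start",st)
manip.move_pose([*st,.17],q);manip.servo_line([*st,Z],vel=.12)
b=force();print("clock",manip.current_clock(),"bias",b)
hf=tt+Mr@[-.037,.1];goal=t+M@[-.0712,0]
d=(goal-hf);L=np.linalg.norm(d);d/=L;print("dist",L,"dir off",np.arccos(d@ry))
# reach contact along ry
p=st.copy();log=[]
for i in range(30):
    u=ry
    p=p+u*.002;manip.servo_line([*p,Z],vel=.04)
    f=(force(2)-b)[:2];log.append(round(-f@ry,1))
    if -f@ry>1.2: break
print("contact after",2*(i+1),"mm",log);log=[]
for i in range(40):
    p=p+d*.002;manip.servo_line([*p,Z],vel=.04)
    f=(force(2)-b)[:2];log.append(round(-f@ry,1))
    if -f@ry>7 or 2*(i+1)>L*1e3+5: break
print("pushed",2*(i+1),log,f)
print("clock",manip.current_clock(),manip.current_tool_pos())
c=viewer.get_calibration("top");im=viewer.get_image("top");crop(im,195,135,360,255,4.8,"pics/c3.png");cv2.imwrite("pics/top1.png",im[:,:,::-1])
E
python3 p1.py
```

```text
start [ 0.49247858 -0.17383276]
clock 6.9 bias [0.53850685 0.00067423 0.16202037]
dist 0.044409347987775925 dir off 0.07176395284881196
contact after 24 mm [np.float64(0.6), np.float64(-0.2), np.float64(0.7), np.float64(-0.5), np.float64(0.2), np.float64(-0.2), np.float64(0.2), np.float64(-0.7), np.float64(0.6), np.float64(-0.2), np.float64(0.3), np.float64(1.4)]
pushed 50 [np.float64(2.5), np.float64(1.9), np.float64(1.5), np.float64(1.3), np.float64(1.1), np.float64(1.6), np.float64(1.3), np.float64(1.9), np.float64(1.0), np.float64(1.6), np.float64(1.7), np.float64(1.5), np.float64(1.4), np.float64(1.4), np.float64(2.0), np.float64(1.4), np.float64(1.7), np.float64(2.1), np.float64(1.8), np.float64(1.3), np.float64(1.7), np.float64(2.2), np.float64(2.5), np.float64(4.9), np.float64(8.6)] [-3.67276703 -7.78527024]
clock 16.7667 [ 0.51309365 -0.10606812  0.03297414]
```

View pics/c3.png

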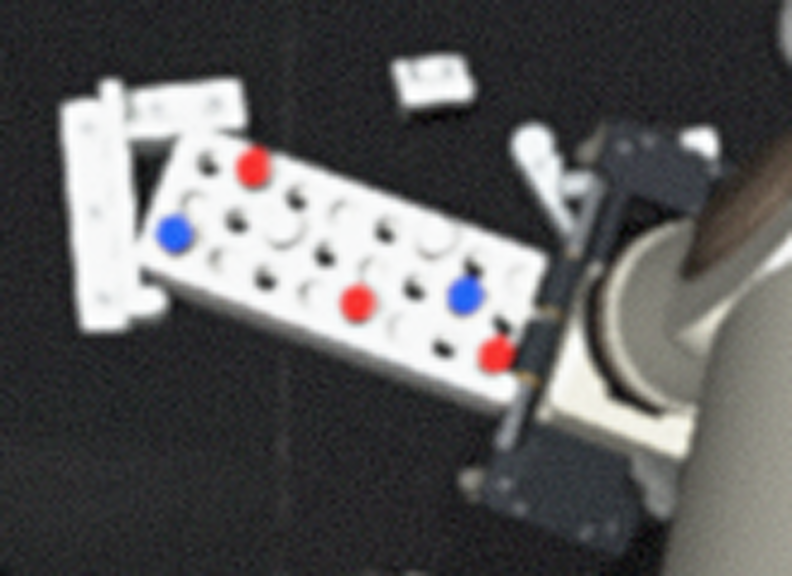

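The rack came up against a hard stop after 47 mm, about as expected, and the heel-front corner is at px (137,268), behind the lip end (150,303). I'll back off, go round to the front near the far end, and start the swing up to just before the shoe.

```bash
cat > p2.py <<'E'
from h import *
e=np.load("est.npz");th,M,t,tr,Mr,tt=[e[k] for k in("th","M","t","tr","Mr","tt")]
rot=lambda a:np.array([[np.cos(a),-np.sin(a)],[np.sin(a),np.cos(a)]])
c=viewer.get_calibration("top")
rk=ray(c,np.array([(137,268),(548,257),(505,410)])/4.8+[195,135],.062)[:,:2]
print("rack pts in dock",((rk-t)@M).round(4).tolist(),"top-based a",th-tr)
P=t+M@[-.0735,0.]
Z=.033
def tcp(a,gap,yl): return P+rot(th-a)@[-.0095-gap,yl-.1]
p=np.array(manip.current_tool_pos())[:2]
manip.servo_line([*(p-Mr@[0,.025]),Z],vel=.1)
manip.servo_line([*(p-Mr@[0,.025]),.17],vel=.2)
a=th-tr;q=ori(th-a,.2);s=tcp(a,.025,-.081)
manip.move_pose([*s,.17],q);manip.servo_line([*s,Z],vel=.12)
b=force();np.save("bias.npy",b);print("clock",manip.current_clock(),"bias",b,s)
for g in np.arange(.023,-.02,-.002):
    manip.servo_line([*tcp(a,g,-.081),Z],vel=.04);f=-(force(2)-b)[:2]@(rot(th-a)@[1,0])
    if f>1.2:break
print("contact gap",g,f);g0=g;log=[]
while a>.27:
    a-=.015;yl=-.081+.004*(.458-a)/.458
    manip.servo_line([*tcp(a,g0,yl),Z],ori(th-a,.2),vel=.04)
    F=-(force(2)-b)[:2]@rot(th-a);log.append((round(F[0],1),round(F[1],1)))
    if F[0]>9:break
print("a",a,log)
np.save("st.npy",[a,g0]);print("clock",manip.current_clock(),manip.current_tool_pos())
im=viewer.get_image("top");crop(im,195,135,360,255,4.8,"pics/c4.png")
E
python3 p2.py
```

```text
rack pts in dock [[-0.0712, 0.0021], [-0.0869, -0.1993], [-0.1597, -0.1693]] top-based a 0.45809943541453735
clock 21.2667 bias [ 0.10802597 -0.09253214 -0.0389321 ] [ 0.45091565 -0.06000424]
contact gap -0.007000000000000027 1.2519455393104408
a 0.2630994354145372 [(np.float64(0.9), np.float64(0.9)), (np.float64(0.5), np.float64(0.5)), (np.float64(0.6), np.float64(-0.2)), (np.float64(0.6), np.float64(0.6)), (np.float64(1.0), np.float64(0.2)), (np.float64(0.3), np.float64(0.8)), (np.float64(0.6), np.float64(-0.1)), (np.float64(0.3), np.float64(0.4)), (np.float64(1.6), np.float64(1.0)), (np.float64(2.8), np.float64(0.1)), (np.float64(2.1), np.float64(0.1)), (np.float64(2.5), np.float64(0.6)), (np.float64(2.0), np.float64(0.8))]
clock 29.0 [ 0.51578989 -0.0778133   0.03304457]
```

View pics/c4.png

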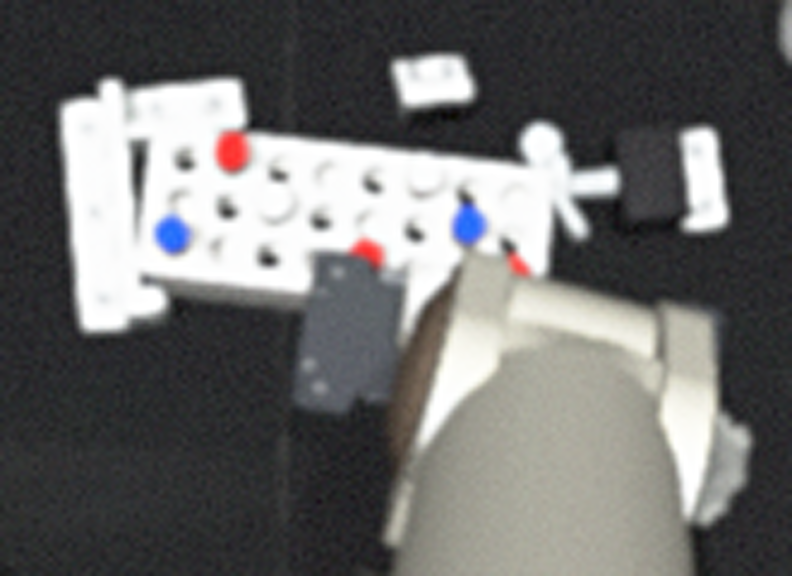

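Heel corner is at (140,275) still in the pocket, and the far back corner is just on the bevel near (548,165). I'll continue through the bevel, creep to the back stop and settle at 10 N.

```bash
cat > p3.py <<'E'
from h import *
e=np.load("est.npz");th,M,t=[e[k] for k in("th","M","t")]
rot=lambda a:np.array([[np.cos(a),-np.sin(a)],[np.sin(a),np.cos(a)]])
P=t+M@[-.0735,0.];Z=.033;b=np.load("bias.npy");a,g0=np.load("st.npy")
def tcp(a,yl): return P+rot(th-a)@[-.0095-g0,yl-.1]
def go(a,v=.04):
    manip.servo_line([*tcp(a,-.081+.004*(.458-a)/.458),Z],ori(th-max(a,0),.2),vel=v)
    return -(force(3)-b)[:2]@rot(th-a)
log=[];F=[0,0]
while a>-.12:
    a-=.01 if a>.1 else .003
    F=go(a);log.append((round(float(a),3),round(float(F[0]),1),round(float(F[1]),1)))
    if F[0]>(9 if a<.1 else 14):break
    if manip.current_clock()>52:break
print(log);np.save("st.npy",[a,g0])
print("clock",manip.current_clock(),manip.current_tool_pos())
E
python3 p3.py
```

```text
[(0.253, 3.4, 1.6), (0.243, 3.7, 1.9), (0.233, 2.8, 1.9), (0.223, 3.3, 2.3), (0.213, 2.7, 2.2), (0.203, 2.8, 1.5), (0.193, 3.1, 1.6), (0.183, 2.7, 2.0), (0.173, 3.6, 1.9), (0.163, 2.6, 1.9), (0.153, 1.5, 1.0), (0.143, 0.9, 0.7), (0.133, 1.6, -0.3), (0.123, 0.9, -0.0), (0.113, 1.9, -0.2), (0.103, 1.6, 0.3), (0.093, 1.4, 0.4), (0.09, 2.0, 0.9), (0.087, 1.9, 0.8), (0.084, 1.9, 1.5), (0.081, 2.0, 1.1), (0.078, 1.9, 1.3), (0.075, 2.2, 1.0), (0.072, 2.2, 1.3), (0.069, 2.2, 1.3), (0.066, 1.7, 1.5), (0.063, 2.1, 1.1), (0.06, 1.1, 0.9), (0.057, 2.0, 1.2), (0.054, 2.4, 1.1), (0.051, 1.8, 1.2), (0.048, 3.9, 1.1), (0.045, 5.2, 1.7), (0.042, 6.4, 1.7), (0.039, 7.5, 2.2), (0.036, 8.5, 1.7), (0.033, 9.4, 1.5)]
clock 39.225 [ 0.55374716 -0.07767659  0.03233089]
```

Clear knee at the back stop. I'll trim to about 10 N, hold, let go, lift clear and look.

```bash
cat > p4.py <<'E'
import re
exec(open("p3.py").read().split("log=[]")[0])
h=[]
for k in range(3):
    F=go(a,.01)
    if F[0]<9.7: a-=.0015
    else: break
F=go(a,.01)
for k in range(10): manip.sleep(.12);h.append(round(float((-(force(2)-b)[:2]@rot(th-a))[0]),1))
print("hold",h,manip.current_clock())
p=np.array(manip.current_tool_pos())[:2];r=rot(th)@[1,0]
manip.servo_line([*(p-r*.04),Z],vel=.06)
print("free",force()-b)
manip.servo_line([*(p-r*.04),.2],vel=.2)
manip.move_pose([.42,.30,.25],ori(0,0))
im=viewer.get_image("top");crop(im,195,135,360,255,4.8,"pics/c5.png")
print(manip.current_clock())
E
python3 p4.py
```

```text
hold [10.0, 9.8, 9.8, 10.4, 10.5, 11.0, 10.1, 10.7, 10.2, 9.9] 41.3833
free [ 0.36952997 -0.03524478 -0.21078527]
44.7917
```

View pics/c5.png

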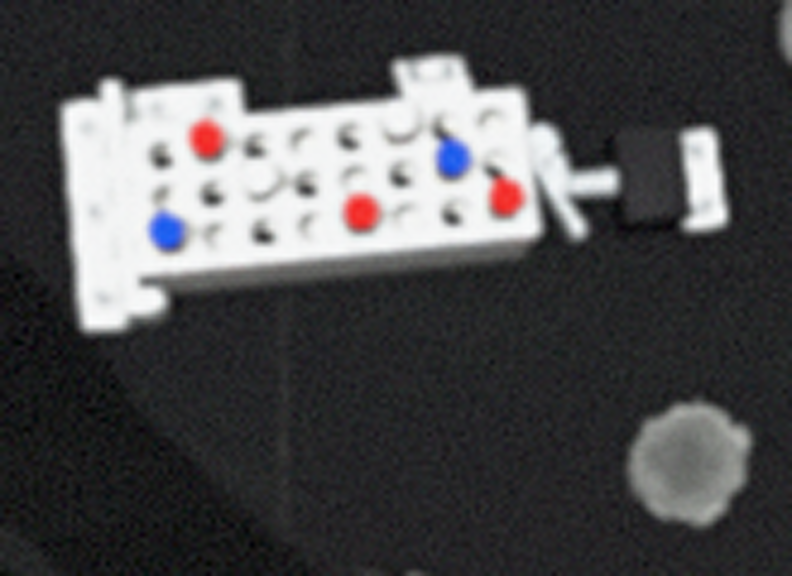

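Rack docked: heel at the end stop behind the lip (140,278), back wall on the back stop (430,92), shoe nose at (548,135) pushed back about 7 mm and clamping. Nothing else in view has moved.

```bash
python3 -c "
from bench import manip
print(manip.hand_in(),manip.current_clock())"
```

```text
the job is handed in; nothing more can be done
the job is handed in; nothing more can be done
```

The rack is docked: heel against the end stop behind the lip, swung past the shoe onto the back stop, settled with one steady press of about 10 N (11 N at most), released, and handed in at about 45 s.

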